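# Secure a clevis pin with the matching R-clip

## Task

Secure the thick clevis pin with the large R-clip from the rack: push its straight leg down through the upright cross-hole near the pin's free end until the clip is fully home, with the sprung bent leg snapped round the side of the pin, then let go. Leave the small clip standing in its tube.

Things in the scene. Friction and masses are not known exactly. Their poses are not given: they have to be found in the camera images.
- large_clip_grip (a point): Coil centre of the large R-clip, where to grip it: double coil 16 mm wide between flat sides (along the clip's y), 32 mm in diameter. The clip (8 mm steel wire, 131 mm high) stands on its straight leg in one of two tubes (48 mm tall) of a low rack, leaning up to 3 degrees; lift it 50 mm to clear. z points up along the straight leg, whose tip is 111 mm straight below.
- large_clip: The same large clip; origin at the tip of its straight leg, z up the leg. It lies in its x-z plane. The bent leg, on the +x side, curls to fit a 50 mm pin centred 47 mm above the tip; its narrow neck is 28 mm, its flared end 12 mm above the tip, up to 35 mm out. A spring in the coil lets it spread about 6 mm over the pin (about 5 to 10 N of push), then it snaps back under. 0.12 kg.
- small_clip_grip (a point): Coil centre of the small R-clip: same shape, 6 mm wire, 95 mm high, too small for the pin. It stands in the other tube of the rack, 120 mm from the large clip, and stays there.
- axle_hole (a point): Centre of a vertical cross-hole on the axis of a fixed level clevis pin, 50 mm thick, axis 85 mm above the bench. The pin runs along y: free end 36 mm off at +y, nearest clevis ear 49 mm off at -y, 5 mm higher than the pin. Hole 15 mm wide, right through, mouth flared to 22 mm. Home: clip's y along the pin (bent leg either side), coil centre 64 mm above this point; its shoulder then rests on the pin.

How it is judged:
By the outcome, as a careful person would: the job done as asked, in the order asked, and still so for the second after the job is handed in, with the robot touching nothing.
It also fails if it takes over 38 s, if anything falls off the work surface, if the arm or the gripper's body presses on something with over 40 N, if the wrist force passes 120 N, or if a joint passes its speed limit or range.

## Robot

A 6-joint arm with a two-finger parallel gripper is mounted at the origin on the work surface; the furniture and walls round the work are solid. World frame = base frame: x ahead of the robot, y to its left, z up, the work surface at z = 0. Lengths are in mm, angles in rad, forces in N, time in s.
With the tool pointing down it reaches from about 350 to 800 mm from the base axis. Payload 7.3 kg.
Tool frame: the origin (TCP) lies at the very end of the fingers, on their centre line; the grasp point (between the pads) lies 19 mm behind it; z points along the fingers, y is the line along which they close (so a half turn about z gives the same grasp; the last joint's range is limited). The gripper opens to 85 mm and grips with 20 to 120 N. Pads are 22 mm wide; open, the fingers measure 114 mm over their backs; the gripper's body (76 mm by 85 mm) begins 54 mm behind the grasp point. The pads swing forward as they close: fully open they stand 13 mm farther back than shut.
Start: joints at [-1.309, 0.342, 1.524, -0, 1.275, -0.146], TCP at [208.234, -481.961, 199.622] pointing down, gripper open.
Joint ranges: [-2.53, 2.53], [-0.77, 2.02], [0.04, 2.7], [-1, 4.14], [0.28, 2.66], [-3.11, 3.11]. Speed limits (rad/s): [2.57, 2.57, 3.14, 3.14, 3.14, 3.14].

## Interface

Orientations are given as a rotation vector (axis times angle).
In Python, from plant import bot gives the robot as it stands.
- The arm moves only by the shell command python3 -m pendant 'ROWS'. ROWS is a JSON object of lists of equal length, an entry for each row: "hand": the opening, from 0 (shut) to 1 (fully open); "dp": the shift along the tool's x, y, z as a fraction of full scale, a list of three; "dr": the turn, a rotation vector about the tool's x, y, z as a fraction of full scale, a list of three. In form: {"hand": [hand, ...], "dp": [[tx, ty, tz], ...], "dr": [[rx, ry, rz], ...]}. A call has 1 to 12 rows; each row is the pose to reach, as a shift and turn from the pose commanded when the call began, along the tool's axes at that moment; what a row does not reach only later rows make up. Full scale, the value 1, is 0.75 m for a shift and 0.5 rad for a turn. A row lasts 1/12 s, in which the tool goes at most 41.7 mm and 7.16 degrees, less where a joint would pass 70% of its speed; a pose out of reach is approached as far as the arm can. A call with a number of a shift or a turn outside -1 to 1 is refused whole. A call with a gripper value outside its range is refused whole. The fingers move at their own pace and stop on an object; the grip force is fixed at half the most. Time passes only in rows, so rows that repeat a pose let the fingers close. It gives the time, the measured TCP pose, the force, the opening and the grip force at its end, in the units of the state.
- bot.read_state(): the state, without advancing time (a new reading comes with each control period).
- bot.snapshot(name): name is "side" or "top" or "wrist"; returns the picture (384x512x3 uint8, red, green, blue); there is no depth.
- bot.calibration(name): a dict with "camera_matrix" (3x3 intrinsics, pixels), "distortion" ([k1, k2, p1, p2, k3] as OpenCV has them; the pictures are not rectified), "world_from_camera" (4x4, takes a point from camera to world coordinates). Camera axes: x right, y down, z forward; pixel columns grow to the right and rows downward; lengths in mm; the calibration is good to about 2 mm. A picture is of the moment at which its call begins: read the wrist's pose just before it. calibration takes no time and is no camera call; for the wrist camera it gives the pose at the moment of the call.
- bot.finish_job(): hands the job in; it is judged then, once.
The state is a dict: "clock": time; "qpos": joint angles; "dq": joint speeds; "joint_efforts": joint torques, N m; "tcp_pos": TCP position; "eef_rot": TCP orientation; "ft_force": force on the tool from outside, world axes, zero at the start; "wrist_torque": the same for the moment, N m; "finger_gap": finger opening in mm; "grasp_force": force on a finger pad.
Only numpy, scipy, OpenCV 4.12 (cv2) and the standard library are available. Lean on these libraries where they do the work, as an engineer would, in place of code of your own. Each camera call takes 0.05 s, during which the arm holds its last target. There are 200 camera calls.

## Working session

There is one attempt and no reset: what is moved stays moved. The work goes in short steps, Python scripts to look and compute and a shell command to move; the robot and the scene stay as the last step left them, time stands still between calls to the robot, and variables do not carry over. Pictures are saved under pics/ and viewed, at most 10 in all, crops included, and the job is handed in when it is done.

```bash
ls; mkdir -p pics
python3 - <<'E'
from plant import bot
import cv2
s=bot.read_state();print(s['clock'],s['tcp_pos'],s['eef_rot'])
for n in('side','top'):
    im=bot.snapshot(n);cv2.imwrite(f'pics/{n}0.png',im[:,:,::-1])
    c=bot.calibration(n);print(n,c)
E
```

```text
pics
0.0 [ 208.09440445 -481.49244102  198.90781043] [-3.07495179e+00 -6.35806740e-01  1.29603748e-04]
side {'camera_matrix': array([[498.58100149,   0.        , 248.49688787],
       [  0.        , 498.58100149, 183.28284004],
       [  0.        ,   0.        ,   1.        ]]), 'distortion': array([-0.22017528,  0.        ,  0.        ,  0.        ,  0.        ]), 'world_from_camera': array([[-9.76373526e-01, -8.00885423e-02,  2.00700181e-01,
         3.37211607e+02],
       [-2.15581306e-01,  4.24688713e-01, -8.79297559e-01,
         9.77584356e+02],
       [-1.48134420e-02, -9.01790065e-01, -4.31920409e-01,
         5.04289459e+02],
       [ 0.00000000e+00,  0.00000000e+00,  0.00000000e+00,
         1.00000000e+00]])}
top {'camera_matrix': array([[485.06572031,   0.        , 259.97626062],
       [  0.        , 485.06572031, 200.50143365],
       [  0.        ,   0.        ,   1.        ]]), 'distortion': array([-0.20376261,  0.        ,  0.        ,  0.        ,  0.        ]), 'world_from_camera': array([[-2.22912983e-02, -9.89567781e-01,  1.42333077e-01,
         4.04653392e+02],
       [-9.99742296e-01,  2.14525131e-02, -7.42510453e-03,
         2.02944102e+02],
       [ 4.29424203e-03, -1.42461912e-01, -9.89790969e-01,
         1.05272397e+03],
       [ 0.00000000e+00,  0.00000000e+00,  0.00000000e+00,
         1.00000000e+00]])}
```

View pics/side0.png

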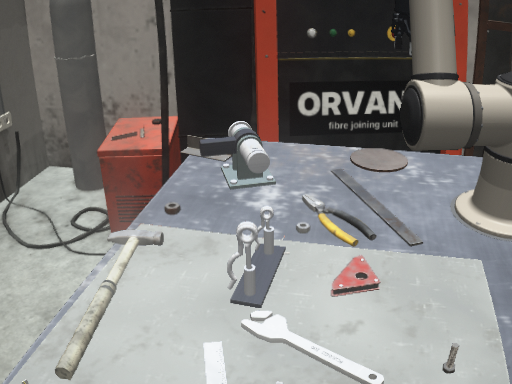

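View pics/top0.png

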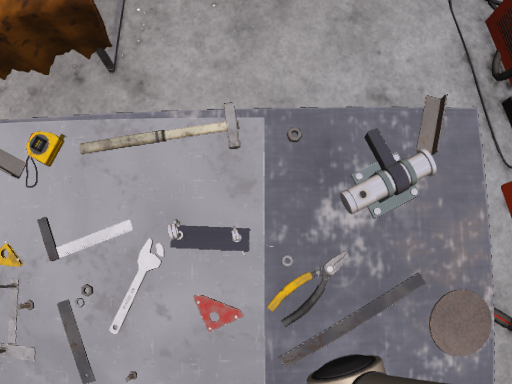

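Run:
```python
import cv2,numpy as np
s=cv2.imread('pics/side0.png');t=cv2.imread('pics/top0.png')
def c(i,x,y,w,h,k): return cv2.resize(i[y:y+h,x:x+w],None,fx=k,fy=k,interpolation=cv2.INTER_CUBIC)
a=np.hstack([c(s,215,195,80,60,5),c(s,210,110,80,60,5)])
b=np.hstack([c(t,165,205,100,60,4),c(t,335,160,80,60,5)[:240]]) if 0 else np.hstack([c(t,165,210,80,60,5),c(t,335,160,80,60,5)])
cv2.imwrite('pics/c1.png',np.vstack([a,b]))
```

```text
(no output)
```

View pics/c1.png

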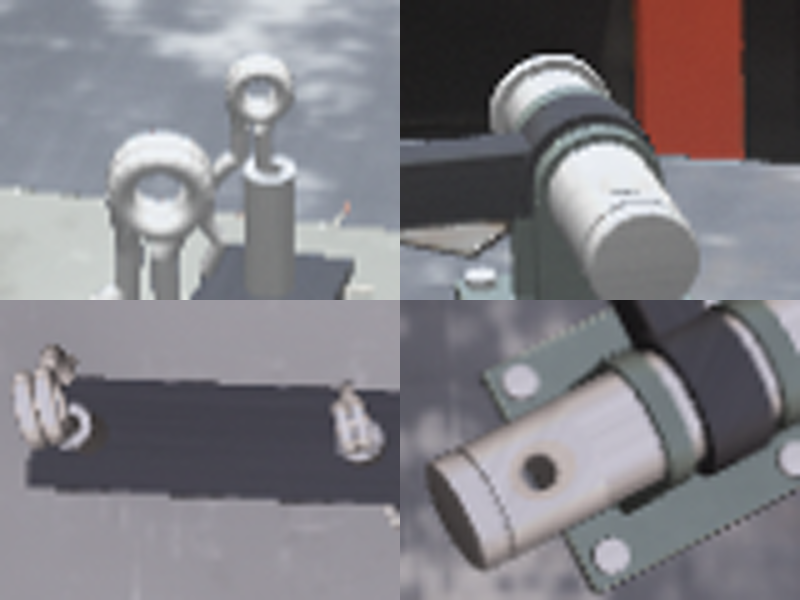

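```bash
cat > h.py <<'E'
import cv2,numpy as np
from plant import bot
def ray(n,p,c=None):
    c=c or bot.calibration(n)
    u=cv2.undistortPoints(np.array([[p]],float),c['camera_matrix'],c['distortion'])[0,0]
    T=c['world_from_camera']; d=T[:3,:3]@np.array([u[0],u[1],1]); return T[:3,3],d/np.linalg.norm(d)
def tri(*rs):
    A=0;b=0
    for o,d in rs:
        P=np.eye(3)-np.outer(d,d);A=A+P;b=b+P@o
    x=np.linalg.solve(A,b);return x,[np.linalg.norm((np.eye(3)-np.outer(d,d))@(x-o)) for o,d in rs]
def atz(r,z): return r[0]+r[1]*(z-r[0][2])/r[1][2]
def proj(n,X,c=None):
    c=c or bot.calibration(n);M=np.linalg.inv(c['world_from_camera'])
    return cv2.projectPoints(np.array(X,float).reshape(-1,1,3),cv2.Rodrigues(M[:3,:3])[0],M[:3,3],c['camera_matrix'],c['distortion'])[0][:,0]
E
python3 - <<'E'
from h import *
np.set_printoptions(precision=1,suppress=True)
for n,s,t in (('large',(247,232.6),(173.4,231)),('small',(267,213.4),(236.4,236)),('mouth',(255,148),(363.5,194.2)),('face',(259,162.4),(347.4,202.4))):
    print(n,*tri(ray('side',s),ray('top',t)))
print('mouth@109',atz(ray('top',(363.5,194.2)),109))
print('face@85',atz(ray('top',(347.4,202.4)),85))
# pin edges silhouette top view points
for p in((421.8,155),(432,175)): print(p,atz(ray('top',p),85))
print(bot.calibration('wrist'), bot.read_state()['finger_gap'])
print(cv2.Rodrigues(bot.read_state()['eef_rot'])[0])
E
```

```text
large [481.6 364.5 122.3] [np.float64(0.9386305089234144), np.float64(0.9386305089233327)]
small [473.  244.2  89.8] [np.float64(0.0823511957010728), np.float64(0.08235119570108461)]
mouth [548.2 -11.4 105.1] [np.float64(1.003683518384321), np.float64(1.003683518384519)]
face [534.3  18.   84.6] [np.float64(1.8201348102274726), np.float64(1.8201348102272539)]
mouth@109 [548.6 -10.4 109. ]
face@85 [536.1  18.4  85. ]
(421.8, 155) [ 633.  -146.4   85. ]
(432, 175) [ 589.9 -165.4   85. ]
{'camera_matrix': array([[336.1,   0. , 260.2],
       [  0. , 336.1, 188.9],
       [  0. ,   0. ,   1. ]]), 'distortion': array([-0.1,  0. ,  0. ,  0. ,  0. ]), 'world_from_camera': array([[   0.4,   -0.9,   -0.2,  269.7],
       [  -0.9,   -0.4,   -0.1, -456. ],
       [  -0. ,    0.3,   -1. ,  371.9],
       [   0. ,    0. ,    0. ,    1. ]])} 85.0800229852491
[[ 0.9  0.4 -0. ]
 [ 0.4 -0.9  0. ]
 [ 0.  -0.  -1. ]]
```

```bash
cat >> h.py <<'E'
def need(p,yaw=None,x=None):
    """shift/turn in pendant units to bring TCP to p with tool down, tool x at yaw(deg)"""
    s=bot.read_state();R=cv2.Rodrigues(np.array(s['eef_rot']))[0]
    d=R.T@(np.array(p)-s['tcp_pos'])/750
    y=np.degrees(np.arctan2(R[1,0],R[0,0]))
    Rt=R if yaw is None else cv2.Rodrigues(np.array([0,0,np.radians(yaw)]))[0]@np.diag([1.,-1,-1])
    print('dp',d.round(4),'dr',(cv2.Rodrigues(R.T@Rt)[0].ravel()/.5).round(4),'yaw',y.round(2),'tcp',s['tcp_pos'],'clk',round(s['clock'],2),'q',np.round(s['qpos'],2),'F',np.round(s['ft_force'],1),'gap',round(s['finger_gap'],1),round(s['grasp_force'],1))
E
sed -i '2a np.set_printoptions(precision=4,suppress=True)' h.py
python3 -m pendant '{"hand":[1,1,1,1,1,1,1,1,1,1,1,1],"dp":[[0.667,-0.395,-0.067],[0.667,-0.395,-0.067],[0.667,-0.395,-0.067],[0.667,-0.395,-0.067],[0.667,-0.395,-0.067],[0.667,-0.395,-0.067],[0.667,-0.395,-0.067],[0.667,-0.395,-0.067],[0.667,-0.395,-0.067],[0.667,-0.395,-0.067],[0.667,-0.395,-0.067],[0.667,-0.395,-0.067]],"dr":[[0,0,0],[0,0,0],[0,0,0],[0,0,0],[0,0,0],[0,0,0],[0,0,0],[0,0,0],[0,0,0],[0,0,0],[0,0,0],[0,0,0]]}'
python3 -c "
from h import *
need((549,-11,250),23.3)"
```

```text
clock: 1.1
tcp_pos: [501.7, -76.9, 242.6]
eef_rot: [-3.076, -0.636, 0.001]
ft_force: [0.6, -0.5, -0.2]
finger_gap: 85.1
grasp_force: 0.0
dp [ 0.0927 -0.0556 -0.0099] dr [-0.0003  0.0007  0.0025] yaw 23.37 tcp [501.689  -76.8545 242.6292] clk 1.1 q [-0.3   0.28  1.49 -0.    1.37  0.86] F [ 0.6 -0.5 -0.2] gap 85.1 0.0
```

```bash
python3 -m pendant '{"hand":[1,1,1,1,1],"dp":[[0.085,-0.05,-0.01],[0.085,-0.05,-0.01],[0.085,-0.05,-0.01],[0.085,-0.05,-0.01],[0.085,-0.05,-0.01]],"dr":[[0,0,0],[0,0,0],[0,0,0],[0,0,0],[0,0,0]]}'
python3 -c "
from h import *
need((549,-11,250),23.3)
c=bot.calibration('wrist');im=bot.snapshot('wrist')
cv2.imwrite('pics/w1.png',im[:,:,::-1]);import pickle;pickle.dump(c,open('w1.pkl','wb'))
print(proj('wrist',[[549,-11,110],[536,18,85]],c))"
```

```text
clock: 1.52
tcp_pos: [544.1, -19.4, 249.5]
eef_rot: [-3.076, -0.637, 0.002]
ft_force: [0.0, -0.3, 0.1]
finger_gap: 85.4
grasp_force: 0.0
dp [ 0.0104 -0.0078 -0.0006] dr [-0.0007  0.0031  0.0032] yaw 23.39 tcp [544.1367 -19.4383 249.5254] clk 1.52 q [-0.18  0.35  1.38 -0.    1.42  0.99] F [ 0.  -0.3  0.1] gap 85.4 0.0
[[253.4097 161.516 ]
 [222.6326 157.3918]]
```

View pics/w1.png

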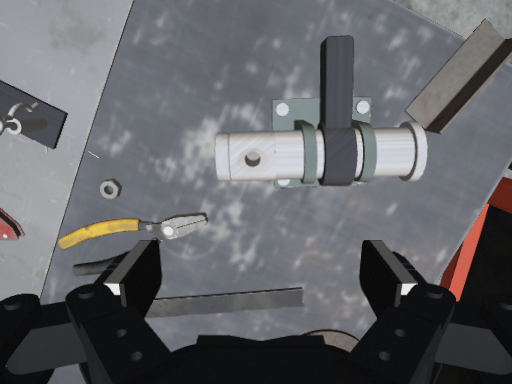

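```bash
python3 - <<'E'
from h import *
import pickle
c=pickle.load(open('w1.pkl','rb'));g=cv2.imread('pics/w1.png',0)
sub=g[145:172,240:267];ys,xs=np.mgrid[145:172,240:267];m=sub<130
print('hole dark',xs[m].mean(),ys[m].mean(),m.sum())
P=[]
for x in list(range(234,296,6))+[382,390,398]:
    col=np.float32(g[115:200,x]);d=np.diff(cv2.GaussianBlur(col[:,None],(1,5),0)[:,0])
    a=d[:35].argmax()+115.5;b=d[45:80].argmin()+160.5;P.append((x,a,b))
print(np.array(P))
T=bot.calibration('wrist')
W=[]
for x,a,b in P:
    W.append(atz(ray('wrist',(x,(a+b)/2),c),85))
W=np.array(W)[:,:2]
v=cv2.fitLine(np.float32(W),cv2.DIST_HUBER,0,.01,.01).ravel();print(v,np.degrees(np.arctan2(v[1],v[0])))
for z in(110,105):print(atz(ray('wrist',(253.3,159),c),z))
n=np.array([-v[1],v[0]]);print('hole offset from axis',(atz(ray('wrist',(253.3,159),c),108)[:2]-v[2:])@n)
E
python3 -c "
import cv2
i=cv2.imread('pics/w1.png');cv2.imwrite('pics/w1c.png',cv2.resize(i[120:200,205:305],None,fx=6,fy=6,interpolation=cv2.INTER_CUBIC))"
```

```text
hole dark 251.54545454545453 161.37373737373738 99
[[234.  133.5 178.5]
 [240.  133.5 178.5]
 [246.  133.5 178.5]
 [252.  133.5 160.5]
 [258.  133.5 178.5]
 [264.  132.5 178.5]
 [270.  132.5 178.5]
 [276.  132.5 177.5]
 [282.  132.5 185.5]
 [288.  132.5 182.5]
 [294.  130.5 176.5]
 [382.  129.5 174.5]
 [390.  129.5 174.5]
 [398.  129.5 174.5]]
[  0.4223  -0.9065 567.5099 -47.9261] -65.019684
[551.1719  -9.965  110.    ]
[550.296  -10.2273 105.    ]
hole offset from axis 0.8596945394312722
```

View pics/w1c.png

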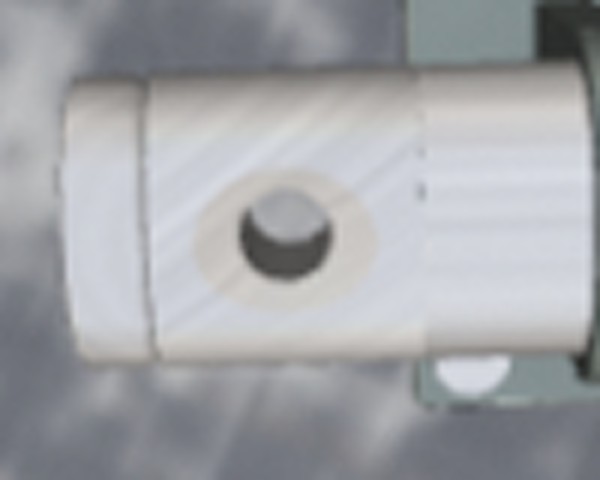

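```bash
python3 -c "
from h import *
need((482,364,215),-3)"
```

```text
dp [ 0.1269 -0.5028  0.0462] dr [0.0001 0.0027 0.9188] yaw 23.32 tcp [543.9674 -19.9838 249.6967] clk 1.57 q [-0.18  0.35  1.38 -0.    1.42  0.99] F [ 0.3 -0.2 -0.1] gap 85.0 0.0
```

```bash
python3 -m pendant '{"hand":[1,1,1,1,1,1,1,1,1,1,1,1],"dp":[[0.127,-0.503,0.046],[0.127,-0.503,0.046],[0.127,-0.503,0.046],[0.127,-0.503,0.046],[0.127,-0.503,0.046],[0.127,-0.503,0.046],[0.127,-0.503,0.046],[0.127,-0.503,0.046],[0.127,-0.503,0.046],[0.127,-0.503,0.046],[0.127,-0.503,0.046],[0.127,-0.503,0.046]],"dr":[[0,0,0.1],[0,0,0.2],[0,0,0.3],[0,0,0.4],[0,0,0.5],[0,0,0.6],[0,0,0.7],[0,0,0.8],[0,0,0.9],[0,0,0.92],[0,0,0.92],[0,0,0.92]]}'
python3 -m pendant '{"hand":[1],"dp":[[0,0,0]],"dr":[[0,0,0]]}' >/dev/null
python3 -c "
from h import *
need((482,364,215),-3)
c=bot.calibration('wrist');im=bot.snapshot('wrist')
cv2.imwrite('pics/w2.png',im[:,:,::-1]);import pickle;pickle.dump(c,open('w2.pkl','wb'))
p=proj('wrist',[[482,364,122]],c)[0].round().astype(int);print(p)
x,y=max(p[0]-80,0),max(p[1]-60,0);print(x,y);cv2.imwrite('pics/w2c.png',cv2.resize(im[y:y+120,x:x+160,::-1],None,fx=5,fy=5,interpolation=cv2.INTER_CUBIC))"
```

```text
clock: 2.57
tcp_pos: [482.5, 364.0, 215.3]
eef_rot: [3.139, -0.081, -0.001]
ft_force: [1.0, 0.2, -0.4]
finger_gap: 85.4
grasp_force: 0.0
dp [-0.0016 -0.0013  0.001 ] dr [ 0.0016 -0.0002 -0.0029] yaw -3.08 tcp [483.1218 362.9737 215.7268] clk 2.65 q [ 0.52  0.48  1.26 -0.    1.4   2.14] F [-0.3  0.5 -0.7] gap 85.7 0.0
[258 183]
178 123
```

View pics/w2c.png

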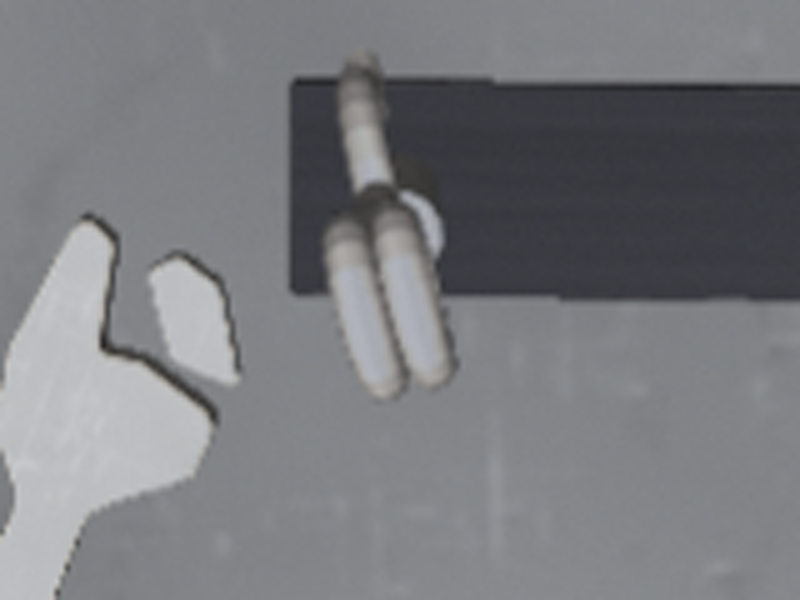

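Run:
```python
from h import *
import pickle
c=pickle.load(open('w2.pkl','rb'))
f=lambda x,y,z=122:atz(ray('wrist',(x/5+178,y/5+123),c),z)
for a,b in(((328,250),(365,385)),((415,225),(453,365)),((345,240),(385,390))):
    d=f(*a)-f(*b);print(np.degrees(np.arctan2(d[1],d[0])),np.linalg.norm(d))
C=f(391,304);print(C)
print('width',f(328,250)-f(422,250))
T,res=tri(ray('wrist',(391/5+178,304/5+123),c),ray('side',(247,232.6)),ray('top',(173.4,231)));print(T,res)
need((C[0],C[1],180),12)
```

```text
11.1384890642354 23.673626735336402
11.784484992104666 24.44455394276734
10.913694317419228 26.257158053429308
[481.6872 365.6987 122.    ]
width [ 0.8461 15.2452  0.    ]
[481.6239 365.0195 122.4062] [np.float64(0.6890190448430429), np.float64(1.0826133983797044), np.float64(0.9799867894520713)]
dp [-0.0023 -0.0037  0.0479] dr [ 0.0011 -0.0003 -0.5278] yaw -3.12 tcp [483.271  362.8334 215.8933] clk 2.7 q [ 0.52  0.48  1.26 -0.    1.4   2.14] F [ 0.1 -0.   0.3] gap 85.4 0.0
```

```bash
python3 -m pendant '{"hand":[0.6,0.6,0.6,0.6,0.6,0.6,0.6,0.6,0.6,0.6],"dp":[[-0.0023,-0.0031,0.03],[-0.0023,-0.0031,0.06],[-0.0023,-0.0031,0.09],[-0.0023,-0.0031,0.12],[-0.0023,-0.0031,0.14],[-0.0023,-0.0031,0.15],[-0.0023,-0.0031,0.15],[-0.0023,-0.0031,0.15],[-0.0023,-0.0031,0.15],[-0.0023,-0.0031,0.15]],"dr":[[0,0,-0.2],[0,0,-0.4],[0,0,-0.503],[0,0,-0.503],[0,0,-0.503],[0,0,-0.503],[0,0,-0.503],[0,0,-0.503],[0,0,-0.503],[0,0,-0.503]]}'
python3 -c "
from h import *
need((481.7,365.2,103),11.3)
c=bot.calibration('wrist');im=bot.snapshot('wrist')
p=proj('wrist',[[482,365,122]],c)[0].round().astype(int);print(p)
x,y=max(p[0]-120,0),max(p[1]-90,0)
a=cv2.resize(im[y:y+180,x:x+240,::-1],(400,300))
s=bot.snapshot('side')[195:285,200:320,::-1]
cv2.imwrite('pics/w3.png',np.hstack([a,cv2.resize(s,(400,300),interpolation=cv2.INTER_CUBIC)]))"
```

```text
clock: 3.53
tcp_pos: [481.8, 367.4, 104.6]
eef_rot: [-3.125, -0.312, -0.004]
ft_force: [0.0, 0.4, 0.6]
finger_gap: 51.5
grasp_force: 0.0
dp [-0.0007  0.0029  0.0021] dr [-0.0014 -0.005   0.0035] yaw 11.4 tcp [481.8047 367.4248 104.5889] clk 3.53 q [ 0.53  0.57  1.43 -0.    1.14  1.9 ] F [0.  0.4 0.6] gap 51.5 0.0
[264 236]
```

View pics/w3.png

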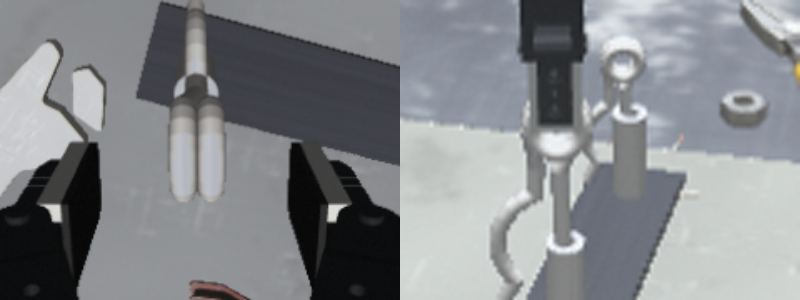

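```bash
python3 -m pendant '{"hand":[0,0,0,0,0,0,0,0,0,0],"dp":[[0,0,0],[0,0,0],[0,0,0],[0,0,0],[0,0,0],[0,0,0],[0,0,0],[0,0,0],[0,0,0],[0,0,0]],"dr":[[0,0,0],[0,0,0],[0,0,0],[0,0,0],[0,0,0],[0,0,0],[0,0,0],[0,0,0],[0,0,0],[0,0,0]]}'
python3 -c "
from h import *
need((481.7,365.2,230),11.3)"
```

```text
clock: 4.47
tcp_pos: [481.1, 367.3, 103.3]
eef_rot: [-3.126, -0.312, -0.001]
ft_force: [-0.8, -0.8, 3.0]
finger_gap: 12.3
grasp_force: 58.8
dp [ 0.0004  0.0029 -0.1689] dr [-0.0001 -0.0009  0.004 ] yaw 11.42 tcp [481.0613 367.3144 103.3031] clk 4.47 q [ 0.53  0.57  1.43 -0.    1.14  1.9 ] F [-0.8 -0.8  3. ] gap 12.3 58.8
```

```bash
python3 -m pendant '{"hand":[0,0,0,0,0,0,0,0],"dp":[[0,0,-0.02],[0,0,-0.05],[0,0,-0.09],[0,0,-0.13],[0,0,-0.17],[0,0,-0.18],[0,0,-0.18],[0,0,-0.18]],"dr":[[0,0,0],[0,0,0],[0,0,0],[0,0,0],[0,0,0],[0,0,0],[0,0,0],[0,0,0]]}'
python3 -c "
from h import *
need((549.5,-10.4,238),25)
import pickle
c=bot.calibration('wrist');im=bot.snapshot('wrist');pickle.dump(c,open('w4.pkl','wb'))
cv2.imwrite('pics/w4w.png',im[:,:,::-1])
s=bot.snapshot('side');cv2.imwrite('pics/w4s.png',s[:,:,::-1])
p=proj('side',[bot.read_state()['tcp_pos']])[0].astype(int);print(p)
x,y=p[0]-45,p[1]-20;print(x,y)
a=cv2.resize(im[100:340,140:380,::-1],(400,400))
cv2.imwrite('pics/w4.png',np.hstack([a,cv2.resize(s[y:y+100,x:x+100,::-1],(400,400),interpolation=cv2.INTER_CUBIC)]))"
```

```text
clock: 5.13
tcp_pos: [480.4, 366.9, 236.6]
eef_rot: [3.125, 0.312, -0.003]
ft_force: [-1.0, 0.9, -1.6]
finger_gap: 12.6
grasp_force: 58.8
dp [-0.0093  0.5114 -0.0014] dr [ 0.001   0.004  -0.4742] yaw 11.42 tcp [480.3879 366.9385 236.6391] clk 5.13 q [ 0.53  0.47  1.22 -0.    1.45  1.9 ] F [-1.   0.9 -1.6] gap 12.6 58.8
[245 162]
200 142
```

View pics/w4.png

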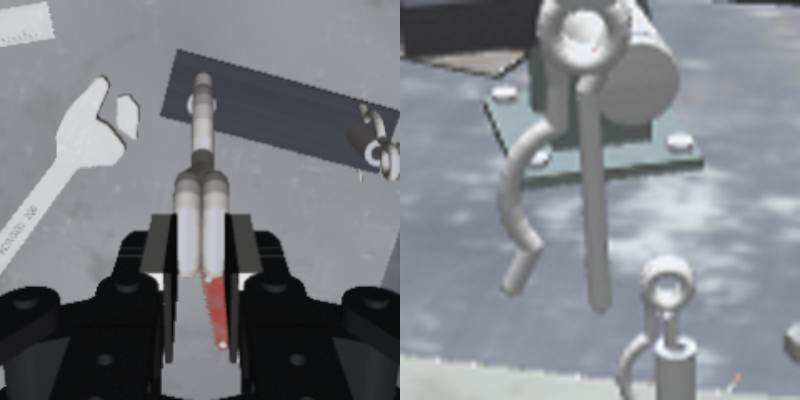

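```bash
python3 -c "
import cv2,numpy as np
i=cv2.imread('pics/w4s.png');j=cv2.imread('pics/w4w.png')
cv2.imwrite('pics/w4b.png',np.hstack([cv2.resize(i[80:230,180:310],(520,600),interpolation=cv2.INTER_CUBIC),cv2.resize(j[200:300,220:300],(280,600),interpolation=cv2.INTER_CUBIC)]))"
```

```text
(no output)
```

View pics/w4b.png

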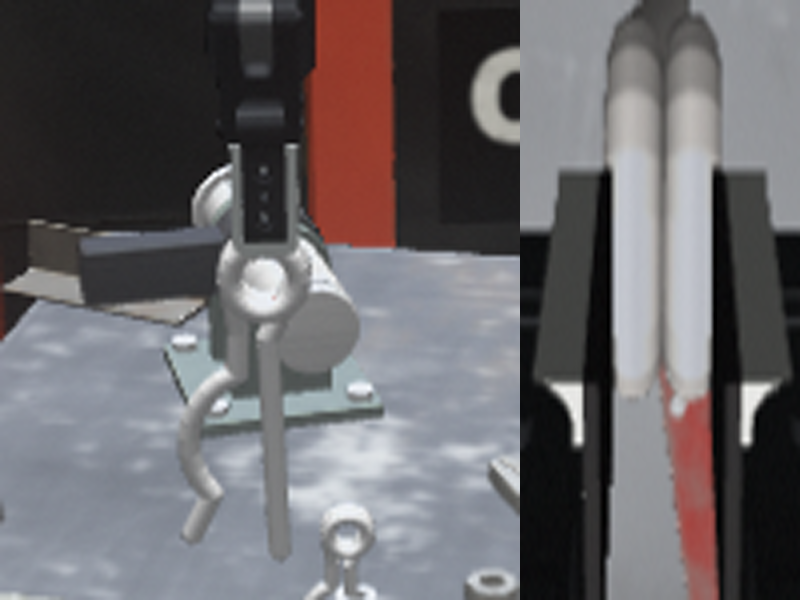

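Run:
```python
from h import *
p=proj('side',[[480.4,366.9+d,236.6+z] for d in(0,8,15) for z in(0,19,35)]);print(p.reshape(3,3,2).round(1).tolist())
print('w3',proj('side',[[481.8,367.4+d,104.6] for d in(0,26,35)]).round(1).tolist())
r=ray('side',(246,150));print('coil now',atz(r,255),[ (r[0]+r[1]*((y-r[0][1])/r[1][1])) for y in(365,367)])
r=ray('side',(246,140));print('tip',[ (r[0]+r[1]*((y-r[0][1])/r[1][1])) for y in(367,375,382)])
r=ray('side',(249.5,218));print('leg tip',[ (r[0]+r[1]*((y-r[0][1])/r[1][1])) for y in(365,367)])
import pickle
c=pickle.load(open('w4.pkl','rb'))
print('wrist proj tcp',proj('wrist',[[480.4,366.9,236.6],[480.4,366.9,255.6]],c))
```

```text
[[[245.4, 161.8], [245.2, 148.8], [245.0, 137.7]], [[244.1, 164.0], [243.9, 151.0], [243.6, 139.8]], [[243.0, 166.1], [242.7, 153.0], [242.4, 141.7]]]
w3 [[246.0, 243.7], [242.0, 253.2], [240.6, 256.6]]
coil now [478.7306 369.3706 255.    ] [array([479.7476, 365.    , 253.2086]), array([479.2822, 367.    , 254.0283])]
tip [array([479.033 , 367.    , 268.4821]), array([477.1748, 375.    , 271.5717]), array([475.5489, 382.    , 274.2751])]
leg tip [array([476.3921, 365.    , 147.7392]), array([475.9377, 367.    , 148.9033])]
wrist proj tcp [[259.1588 223.2265]
 [259.0761 237.1845]]
```

```bash
python3 -m pendant '{"hand":[0,0,0,0,0,0,0,0,0,0],"dp":[[0,0,0.03],[0,0,0.06],[0,0,0.09],[0,0,0.11],[0,0,0.13],[0,0,0.15],[0,0,0.165],[0,0,0.177],[0,0,0.177],[0,0,0.177]],"dr":[[0,0,0],[0,0,0],[0,0,0],[0,0,0],[0,0,0],[0,0,0],[0,0,0],[0,0,0],[0,0,0],[0,0,0]]}'
```

```text
clock: 6.07
tcp_pos: [480.3, 366.9, 104.1]
eef_rot: [3.125, 0.312, -0.003]
ft_force: [0.4, -0.0, -1.7]
finger_gap: 12.3
grasp_force: 58.7
```

```bash
python3 -m pendant '{"hand":[0.45,0.45,0.45,0.45,0.45,0.45,0.45,0.45,0.45,0.45],"dp":[[0,0,0],[0,0,0],[0,0,0],[0,0,0],[0,0,0.01],[0,0,0.02],[0,0,0.022],[0,0,0.022],[0,0,0.022],[0,0,0.022]],"dr":[[0,0,0],[0,0,0],[0,0,0],[0,0,0],[0,0,0],[0,0,0],[0,0,0],[0,0,0],[0,0,0],[0,0,0]]}'
python3 -m pendant '{"hand":[0,0,0,0,0,0,0,0,0],"dp":[[0,0,0],[0,0,0],[0,0,0],[0,0,0],[0,0,0],[0,0,0],[0,0,0],[0,0,0],[0,0,0]],"dr":[[0,0,0],[0,0,0],[0,0,0],[0,0,0],[0,0,0],[0,0,0],[0,0,0],[0,0,0],[0,0,0]]}'
```

```text
clock: 6.9
tcp_pos: [481.0, 367.3, 89.0]
eef_rot: [-3.126, -0.313, -0.0]
ft_force: [-0.2, 0.2, -0.0]
finger_gap: 38.7
grasp_force: 0.0
clock: 7.65
tcp_pos: [481.1, 367.2, 89.1]
eef_rot: [3.126, 0.313, 0.001]
ft_force: [0.2, -1.5, 3.3]
finger_gap: 14.8
grasp_force: 61.0
```

```bash
python3 -m pendant '{"hand":[0,0,0,0,0,0,0],"dp":[[0,0,-0.02],[0,0,-0.05],[0,0,-0.09],[0,0,-0.13],[0,0,-0.17],[0,0,-0.175],[0,0,-0.175]],"dr":[[0,0,0],[0,0,0],[0,0,0],[0,0,0],[0,0,0],[0,0,0],[0,0,0]]}'
python3 -c "
from h import *
need((549.5,-10.4,220),25)"
```

```text
clock: 8.23
tcp_pos: [481.6, 367.9, 221.9]
eef_rot: [-3.124, -0.313, -0.005]
ft_force: [-0.8, 0.3, -1.7]
finger_gap: 14.8
grasp_force: 60.3
dp [-0.0112  0.5124  0.0017] dr [-0.0022 -0.0074 -0.4738] yaw 11.43 tcp [481.5553 367.9269 221.8521] clk 8.23 q [0.53 0.48 1.25 0.   1.41 1.9 ] F [-0.8  0.3 -1.7] gap 14.8 60.3
```

```bash
python3 -m pendant '{"hand":[0,0,0,0,0,0,0,0,0,0,0,0],"dp":[[-0.011,0.03,0],[-0.011,0.08,0],[-0.011,0.13,0],[-0.011,0.18,0],[-0.011,0.23,0],[-0.011,0.28,0],[-0.011,0.33,0],[-0.011,0.38,0],[-0.011,0.43,0],[-0.011,0.47,0],[-0.011,0.5,0],[-0.011,0.512,0]],"dr":[[0,0,-0.05],[0,0,-0.1],[0,0,-0.15],[0,0,-0.2],[0,0,-0.25],[0,0,-0.3],[0,0,-0.35],[0,0,-0.4],[0,0,-0.45],[0,0,-0.47],[0,0,-0.47],[0,0,-0.47]]}' >/dev/null
python3 -m pendant '{"hand":[0,0,0],"dp":[[0,0,0],[0,0,0],[0,0,0]],"dr":[[0,0,0],[0,0,0],[0,0,0]]}'
python3 - <<'E'
from h import *
import pickle
need((549.5,-10.4,220),25)
P=np.array(bot.read_state()['tcp_pos'])
out=[]
for n in('side','top'):
    im=bot.snapshot(n)[:,:,::-1];cv2.imwrite(f'pics/a_{n}.png',im)
c=bot.calibration('wrist');im=bot.snapshot('wrist');cv2.imwrite('pics/a_w.png',im[:,:,::-1]);pickle.dump(c,open('a_w.pkl','wb'))
a=cv2.imread('pics/a_side.png').astype(int);b=cv2.imread('pics/side0.png').astype(int)
d=np.abs(a-b).max(2)
e=proj('side',[P+[0,0,z] for z in(33,0,-40,-78)]);print(e.round(1))
for y in range(int(e[0,1])+8,int(e[3,1])+12,3):
    xs=np.where(d[y,200:310]>25)[0]+200
    runs=np.split(xs,np.where(np.diff(xs)>1)[0]+1) if len(xs) else []
    print(y,[(int(r[0]),int(r[-1])) for r in runs if len(r)>2])
E
```

```text
clock: 9.48
tcp_pos: [548.3, -9.4, 219.4]
eef_rot: [-3.066, -0.678, 0.002]
ft_force: [-0.0, 0.5, -0.8]
finger_gap: 14.5
grasp_force: 60.3
dp [ 0.0009  0.0019 -0.0008] dr [-0.0027  0.0021 -0.002 ] yaw 24.94 tcp [548.2846  -9.3682 219.3925] clk 9.48 q [-0.16  0.37  1.42  0.    1.35  0.98] F [-0.   0.5 -0.8] gap 14.5 60.3
[[253.5  82. ]
 [253.7  97.4]
 [253.9 115.7]
 [254.1 132.6]]
90 [(248, 250), (253, 256)]
93 [(248, 250), (253, 255)]
96 [(248, 250), (253, 256)]
99 [(245, 250), (253, 256)]
102 [(243, 247), (253, 256)]
105 [(241, 244), (253, 256)]
108 [(240, 243), (254, 256)]
111 [(240, 242), (254, 256)]
114 [(240, 243), (254, 257)]
117 [(241, 244), (254, 257)]
120 [(242, 246), (254, 257)]
123 [(254, 257)]
126 [(241, 244), (254, 257)]
129 [(255, 257)]
132 []
135 []
138 []
141 []
```

Run:
```python
from h import *
g=cv2.imread('pics/side0.png',0)
print('cols',list(range(245,266)))
for y in range(143,158): print(y,g[y,245:266])
t=np.radians(25);ex=np.array([np.cos(t),np.sin(t),0]);ey=np.array([-np.sin(t),np.cos(t),0]);H=np.array([549.5,-10.4,0])
for r in(11,7.5):
    P=[H+r*np.cos(a)*ex+r*np.sin(a)*ey+[0,0,85+np.sqrt(625-(r*np.cos(a))**2)-(3.5 if r<8 else 0)] for a in np.arange(0,6.28,np.pi/4)]
    print(r,proj('side',P).round(1).tolist())
# drop line of current leg tip in side picture
r=ray('side',(256,131));d=np.array([ r[0]+r[1]*((y-r[0][1])/r[1][1]) for y in(-11,-9)]);print('tip',d)
g=cv2.imread('pics/a_top.png',0)
```

```text
cols [245, 246, 247, 248, 249, 250, 251, 252, 253, 254, 255, 256, 257, 258, 259, 260, 261, 262, 263, 264, 265]
143 [233 236 237 236 235 235 235 235 235 234 234 236 237 231 160  90  80 138
 142 145 145]
144 [230 234 235 234 234 234 234 234 234 235 234 234 235 237 229 157  80 116
 142 144 145]
145 [229 233 233 233 233 231 232 234 234 234 234 234 234 233 235 228 107 111
 145 148 150]
146 [227 232 233 233 232 228 230 234 234 234 234 233 232 231 230 234 199 108
 144 147 149]
147 [222 228 232 233 231 226 228 227 228 228 226 229 227 230 228 231 232 164
 143 146 148]
148 [216 227 232 234 235 229 228 191 174 175 155 197 195 231 230 234 235 230
 163 146 148]
149 [216 225 231 234 236 236 236 236 236 231 231 231 230 230 230 229 227 231
 235 154 148]
150 [209 221 227 230 233 234 234 229 226 183 197 199 198 197 197 195 173 213
 228 184 152]
151 [200 211 220 228 233 235 232 185 169 198 234 235 234 233 233 231 233 219
 218 207 170]
152 [190 205 218 226 228 225 209 198 235 233 231 228 226 219 217 203 217 227
 229 209 205]
153 [182 198 210 220 198 159 233 233 231 228 204 162 146 140 133 129 134 144
 169 193 216]
154 [174 187 203 206 169 225 229 228 199 154 138 123 125 125 125 123 125 124
 124 129 163]
155 [161 179 190 163 214 224 225 193 136 123 127 125 128 127 128 126 127 128
 128 128 126]
156 [152 169 164 178 215 218 189 138 129 129 127 127 129 128 126 125 126 125
 124 124 124]
157 [141 156 148 190 213 170 134 128 126 124 126 125 126 123 124 124 124 124
 123 123 124]
11 [[248.9, 147.5], [251.1, 148.1], [255.0, 147.8], [258.1, 147.5], [258.7, 146.6], [256.5, 144.9], [252.7, 144.2], [249.5, 145.6]]
7.5 [[250.5, 148.3], [252.0, 148.8], [254.6, 148.7], [256.8, 148.4], [257.2, 147.7], [255.6, 146.6], [253.1, 146.3], [250.9, 147.1]]
tip [[544.4716 -11.     144.6102]
 [544.0523  -9.     145.3379]]
```

```bash
python3 -m pendant '{"hand":[0,0,0,0,0,0,0,0],"dp":[[0.0012,0.001,0],[0.0012,0.001,0],[0.0012,0.001,0.012],[0.0012,0.001,0.024],[0.0012,0.001,0.036],[0.0012,0.001,0.048],[0.0012,0.001,0.06],[0.0012,0.001,0.06]],"dr":[[0,0.063,0],[0,0.063,0],[0,0.063,0],[0,0.063,0],[0,0.063,0],[0,0.063,0],[0,0.063,0],[0,0.063,0]]}'
python3 - <<'E'
from h import *
need((549.2,-10.4,104),25)
P=np.array(bot.read_state()['tcp_pos'])
im=bot.snapshot('side')[:,:,::-1];cv2.imwrite('pics/b_side.png',im)
d=np.abs(im.astype(int)-cv2.imread('pics/side0.png')).max(2)
e=proj('side',[P+[0,0,z] for z in(33,0,-40,-78)]);print(e.round(1))
for y in range(int(e[0,1])+8,int(e[3,1])+12,3):
    xs=np.where(d[y,200:310]>25)[0]+200
    runs=np.split(xs,np.where(np.diff(xs)>1)[0]+1) if len(xs) else []
    print(y,[(int(r[0]),int(r[-1])) for r in runs if len(r)>2])
E
```

```text
clock: 10.3
tcp_pos: [548.7, -10.9, 172.4]
eef_rot: [-3.059, -0.675, -0.042]
ft_force: [-0.3, -0.0, -1.6]
finger_gap: 14.7
grasp_force: 60.2
dp [-0.0017 -0.      0.0913] dr [-0.0048 -0.0554 -0.0041] yaw 24.88 tcp [548.6943 -10.8588 172.4485] clk 10.3 q [-0.17  0.39  1.52  0.02  1.2   0.96] F [-0.3 -0.  -1.6] gap 14.7 60.2
[[253.8 103.6]
 [253.9 118.6]
 [254.1 136.2]
 [254.3 152.6]]
111 [(248, 251), (254, 257)]
114 [(248, 251), (253, 256)]
117 [(248, 251), (253, 256)]
120 [(246, 251), (253, 256)]
123 [(243, 245), (253, 256)]
126 [(241, 245), (253, 256)]
129 [(253, 256)]
132 []
135 [(241, 243), (254, 256)]
138 [(241, 244)]
141 [(243, 246), (253, 257)]
144 [(242, 245), (253, 257)]
147 [(242, 244), (253, 257)]
150 []
153 []
156 []
159 []
162 []
```

```bash
python3 -m pendant '{"hand":[0,0,0,0,0,0,0,0],"dp":[[-0.0003,0,0.01],[-0.0006,0,0.02],[-0.0009,0,0.03],[-0.0012,0,0.038],[-0.0014,0,0.044],[-0.0015,0,0.048],[-0.0015,0,0.048],[-0.0015,0,0.048]],"dr":[[0,0,0],[0,0,0],[0,0,0],[0,0,0],[0,0,0],[0,0,0],[0,0,0],[0,0,0]]}'
```

```text
clock: 11.02
tcp_pos: [550.9, -10.5, 138.7]
eef_rot: [-3.06, -0.675, -0.051]
ft_force: [5.2, 3.7, -3.3]
finger_gap: 14.4
grasp_force: 59.9
```

```bash
python3 -m pendant '{"hand":[0,0,0,0,0,0,0],"dp":[[-0.0002,0,0.006],[-0.0004,0,0.012],[-0.0006,0,0.018],[-0.0007,0,0.022],[-0.0007,0,0.025],[-0.0007,0,0.025],[-0.0007,0,0.025]],"dr":[[0,0,0],[0,0,0],[0,0,0],[0,0,0],[0,0,0],[0,0,0],[0,0,0]]}'
```

```text
clock: 11.6
tcp_pos: [549.5, -11.2, 119.1]
eef_rot: [-3.061, -0.675, -0.045]
ft_force: [5.7, 1.5, -10.0]
finger_gap: 14.4
grasp_force: 59.1
```

```bash
python3 -m pendant '{"hand":[0,0,0,0],"dp":[[-0.0001,0,0.003],[-0.0001,0,0.005],[-0.0001,0,0.005],[-0.0001,0,0.005]],"dr":[[0,0,0],[0,0,0],[0,0,0],[0,0,0]]}'
python3 - <<'E'
from h import *
need((549.2,-10.4,104),25)
im=bot.snapshot('side')[:,:,::-1];cv2.imwrite('pics/d_side.png',im)
print(proj('side',[[549.2,-10.4,149],[549.2,-10.4,38]]))
E
```

```text
clock: 11.93
tcp_pos: [549.4, -11.2, 116.3]
eef_rot: [-3.061, -0.675, -0.046]
ft_force: [1.6, 0.4, -2.9]
finger_gap: 14.4
grasp_force: 60.0
dp [-0.0003 -0.0011  0.0164] dr [-0.0007 -0.0599 -0.004 ] yaw 24.89 tcp [549.3907 -11.2058 116.337 ] clk 11.93 q [-0.17  0.45  1.6   0.02  1.06  0.96] F [ 1.6  0.4 -2.9] gap 14.4 60.0
[[253.7622 129.0294]
 [254.2851 176.0833]]
```

```bash
python3 -m pendant '{"hand":[0,0,0,0],"dp":[[0,0,0.002],[0,0,0.003],[0,0,0.003],[0,0,0.003]],"dr":[[0,0,0],[0,0,0],[0,0,0],[0,0,0]]}'
```

```text
clock: 12.32
tcp_pos: [550.0, -11.1, 114.4]
eef_rot: [-3.061, -0.675, -0.048]
ft_force: [-0.0, -0.7, -0.9]
finger_gap: 14.5
grasp_force: 60.2
```

```bash
python3 -m pendant '{"hand":[0,0,0,0],"dp":[[0,0,0.002],[0,0,0.003],[0,0,0.003],[0,0,0.003]],"dr":[[0,0,0],[0,0,0],[0,0,0],[0,0,0]]}'
```

```text
clock: 12.65
tcp_pos: [550.9, -11.0, 113.0]
eef_rot: [-3.061, -0.675, -0.051]
ft_force: [-0.8, 0.3, 5.4]
finger_gap: 14.5
grasp_force: 61.1
```

```bash
python3 -m pendant '{"hand":[0,0,0],"dp":[[0,0,0.003],[0,0,0.003],[0,0,0.003]],"dr":[[0,0,0],[0,0,0],[0,0,0]]}'
```

```text
clock: 12.9
tcp_pos: [551.8, -10.4, 111.2]
eef_rot: [-3.061, -0.675, -0.055]
ft_force: [0.3, 3.8, 7.2]
finger_gap: 14.4
grasp_force: 61.4
```

```bash
python3 -m pendant '{"hand":[0.4,0.4,0.4,0.4,0.4,0.4,0.4,0.4,0.4,0.4,0.4],"dp":[[0,0,0],[0,0,0],[0,0,0],[0,0,0],[0,0,-0.02],[0,0,-0.05],[0,0,-0.09],[0,0,-0.12],[0,0,-0.14],[0,0,-0.14],[0,0,-0.14]],"dr":[[0,0,0],[0,0,0],[0,0,0],[0,0,0],[0,0,0],[0,0,0],[0,0,0],[0,0,0],[0,0,0],[0,0,0],[0,0,0]]}'
python3 - <<'E'
from h import *
s=bot.snapshot('side')[:,:,::-1].copy();w=bot.snapshot('wrist')[:,:,::-1].copy()
cv2.imwrite('pics/e_side.png',s);cv2.imwrite('pics/e_w.png',w)
p=proj('side',[[549.3,-10.4,149]])[0];q=proj('wrist',[[549.3,-10.4,149]])[0];print(p,q)
x,y=int(p[0])-50,int(p[1])-30
a=cv2.resize(s[y:y+100,x:x+100],(500,500),interpolation=cv2.INTER_CUBIC)
x2,y2=int(q[0])-60,int(q[1])-100;print(x,y,x2,y2)
b=cv2.resize(w[max(y2,0):max(y2,0)+200,x2:x2+120],(300,500),interpolation=cv2.INTER_CUBIC)
cv2.imwrite('pics/e.png',np.hstack([a,b]))
E
```

```text
clock: 13.82
tcp_pos: [547.4, -12.4, 214.9]
eef_rot: [-3.061, -0.675, -0.049]
ft_force: [0.0, 0.9, 0.1]
finger_gap: 34.1
grasp_force: 0.0
[253.7165 129.0267] [258.7565 189.3257]
203 99 198 89
```

View pics/e.png

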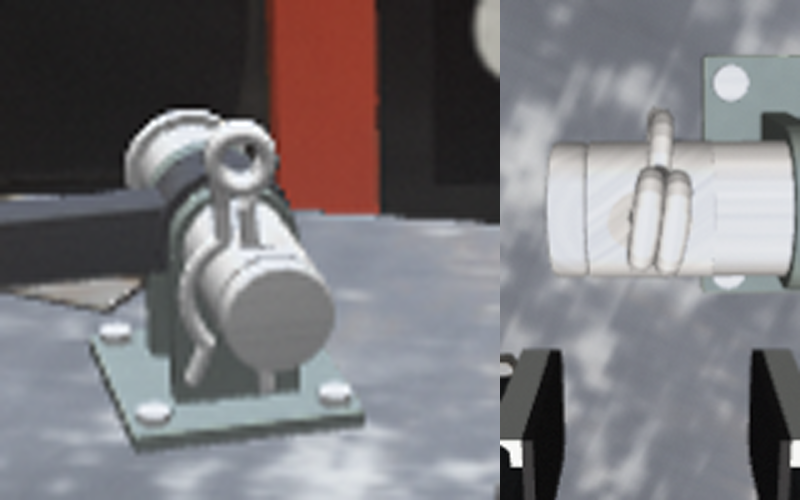

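```bash
python3 -c "
from h import *
need((554.9,-7.8,116))"
```

```text
dp [ 0.0089 -0.0005  0.1301] dr [0. 0. 0.] yaw 24.87 tcp [546.5088 -12.2782 213.3064] clk 13.92 q [-0.17  0.36  1.47  0.02  1.3   0.96] F [-0.5 -0.3 -0.4] gap 34.2 0.0
```

```bash
python3 -m pendant '{"hand":[0.45,0.45,0.45,0.45,0.45,0.45,0.45,0.45,0.45,0.45],"dp":[[0.01,0,0],[0.01,0,0],[0.01,0,0.03],[0.01,0,0.06],[0.0095,0,0.085],[0.009,0,0.105],[0.009,0,0.12],[0.009,0,0.128],[0.009,0,0.128],[0.009,0,0.128]],"dr":[[0,0,0],[0,0,0],[0,0,0],[0,0,0],[0,0,0],[0,0,0],[0,0,0],[0,0,0],[0,0,0],[0,0,0]]}'
python3 -c "
from h import *
need((554.9,-7.8,116))"
```

```text
clock: 14.75
tcp_pos: [556.3, -8.2, 119.0]
eef_rot: [-3.061, -0.676, -0.048]
ft_force: [0.8, -1.1, 0.4]
finger_gap: 38.3
grasp_force: 0.0
dp [-0.0016 -0.0012  0.0039] dr [0. 0. 0.] yaw 24.89 tcp [556.2679  -8.1513 118.9516] clk 14.75 q [-0.16  0.46  1.58  0.02  1.08  0.96] F [ 0.8 -1.1  0.4] gap 38.3 0.0
```

Close on the coil, then turn upright about the pin axis.

```bash
python3 -m pendant '{"hand":[0,0,0,0,0,0,0,0,0],"dp":[[-0.0015,-0.0012,0.004],[-0.0015,-0.0012,0.004],[-0.0015,-0.0012,0.004],[-0.0015,-0.0012,0.004],[-0.0015,-0.0012,0.004],[-0.0015,-0.0012,0.004],[-0.0015,-0.0012,0.004],[-0.0015,-0.0012,0.004],[-0.0015,-0.0012,0.004]],"dr":[[0,0,0],[0,0,0],[0,0,0],[0,0,0],[0,0,0],[0,0,0],[0,0,0],[0,0,0],[0,0,0]]}'
python3 -m pendant '{"hand":[0,0,0,0,0,0],"dp":[[-0.0008,0,0],[-0.0016,0,0],[-0.0024,0,0],[-0.0033,0,0],[-0.0033,0,0],[-0.0033,0,0]],"dr":[[0,0.042,0],[0,0.084,0],[0,0.126,0],[0,0.168,0],[0,0.168,0],[0,0.168,0]]}'
python3 - <<'E'
from h import *
s=bot.snapshot('side')[:,:,::-1].copy();cv2.imwrite('pics/f_side.png',s)
E
```

```text
clock: 15.5
tcp_pos: [555.0, -7.7, 116.5]
eef_rot: [-3.061, -0.675, -0.049]
ft_force: [-0.8, 2.4, 5.6]
finger_gap: 14.4
grasp_force: 60.6
clock: 16.0
tcp_pos: [553.1, -9.2, 116.4]
eef_rot: [-3.04, -0.67, -0.177]
ft_force: [1.6, 0.7, 3.1]
finger_gap: 14.3
grasp_force: 60.2
```

```bash
python3 -m pendant '{"hand":[0.45,0.45,0.45,0.45,0.45,0.45,0.45,0.45,0.45,0.45,0.45,0.45],"dp":[[0,0,0],[0,0,0],[0,0,0],[0,0,0],[0,0,-0.02],[0,0,-0.05],[0,0,-0.09],[0,0,-0.12],[0,0,-0.15],[0,0,-0.18],[0,0,-0.18],[0,0,-0.18]],"dr":[[0,0,0],[0,0,0],[0,0,0],[0,0,0],[0,0,0],[0,0,0],[0,0,0],[0,0,0],[0,0,0],[0,0,0],[0,0,0],[0,0,0]]}'
python3 - <<'E'
from h import *
s=bot.snapshot('side')[:,:,::-1].copy();cv2.imwrite('pics/g_side.png',s)
b=cv2.imread('pics/side0.png').astype(int)
for f in('e','g'):
    d=np.abs(cv2.imread(f'pics/{f}_side.png').astype(int)-b).max(2)
    print(f)
    for y in list(range(118,150,2))+list(range(170,184)):
        xs=np.where(d[y,225:285]>25)[0]+225
        if len(xs): print(y,[(int(r[0]),int(r[-1])) for r in np.split(xs,np.where(np.diff(xs)>1)[0]+1) if len(r)>1])
E
```

```text
clock: 17.05
tcp_pos: [538.8, -15.7, 251.0]
eef_rot: [-3.04, -0.671, -0.179]
ft_force: [0.0, -0.8, -1.6]
finger_gap: 38.3
grasp_force: 0.0
e
124 [(246, 255)]
126 [(247, 249), (251, 256)]
128 [(244, 245), (247, 249), (254, 257)]
130 [(244, 245), (254, 258)]
132 [(245, 248), (253, 258)]
134 [(245, 257)]
136 [(245, 248), (250, 252), (254, 255)]
138 []
140 [(245, 248), (250, 254)]
142 [(245, 254)]
144 [(245, 254)]
146 [(246, 249), (251, 254)]
148 [(245, 248), (251, 252)]
170 [(241, 244)]
171 [(241, 244)]
172 [(240, 243)]
173 [(240, 243), (255, 256)]
174 [(240, 242), (255, 257)]
175 [(240, 242), (255, 257)]
176 [(255, 257)]
177 []
g
122 [(252, 254)]
124 [(248, 258)]
126 [(248, 259)]
128 [(247, 248), (257, 260)]
130 [(247, 248), (256, 260)]
132 [(248, 260)]
134 [(247, 259)]
136 [(247, 254)]
138 [(252, 255)]
140 [(247, 255)]
142 [(247, 255)]
144 [(247, 255)]
146 [(247, 255)]
148 [(246, 248), (251, 252)]
170 [(239, 242)]
171 [(239, 242)]
172 [(238, 241)]
173 [(238, 241), (252, 254)]
174 [(239, 240), (252, 254)]
175 [(252, 254)]
176 [(252, 254)]
```

```bash
python3 -c "
from h import *
s=bot.snapshot('side')[:,:,::-1].astype(int);b=cv2.imread('pics/side0.png').astype(int)
print('small clip diff',np.abs(s-b).max(2)[205:225,260:275].max())
print(bot.finish_job())"
```

```text
small clip diff 3
the job is handed in; nothing more can be done
None
```

The large R-clip is fully home on the pin with its bent leg snapped round the side, released and within about 1° of upright; the small clip is still in its tube, and I handed the job in at about 17 s.

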